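# Vent a screw-capped bottle for the autoclave

## Task

Get the empty square bottle ready for the autoclave: stand it fully home in the matching square well of the metal capping block, so that it cannot turn, screw its cap down clockwise until it bottoms out, and then back the cap off a quarter turn so that steam can get in and out. Finish while still gripping the cap at that setting, with the bottle seated upright in the well, so that I can tape it; do not let go, and leave the other things on the desk where they are.

Things in the scene. Friction and masses are not known exactly. Their poses are not given: they have to be found in the camera images.
- bottle: Loose empty bottle of clear glass with a square body, about 0.2 kg with its cap. Origin at the centre of its underside, z up, x and y square to its flat sides. Body 50 x 50 mm, straight sides from 6 to 66 mm above the underside, foot tapered to 43 mm as a lead-in, sloping shoulder from 66 to 78 mm, then a round neck (39 mm over a ring) up to the cap. It stands upright on the desk at the start and may be lifted by its cap.
- cap: Round black ribbed screw cap on the bottle's neck, 44 mm in diameter and 22 mm high, always on the thread. Origin at the centre of its lower rim, z up. When bottomed out its lower rim is 88 mm and its top 110 mm above the bottle's underside; it rises 4.2 mm for each turn of unscrewing. Between the shoulder and the rim there are 10 mm of neck, so fingertips may reach up to 8 mm below the rim.
- cap_top (a point): Centre of the cap's top face, 22 mm above the cap's origin.
- cap_screw (a joint): Angle of the cap on the bottle's thread in rad: 0 = bottomed out (hard stop), growing as the cap is unscrewed, that is anticlockwise seen from above. At the start it is 2.6 to 4.6. It turns stiffly (about 0.06 N m of friction) and stays where it is left; at the bottom stop the resisting torque rises steeply, and the bottle follows a turn of the cap by up to about 3 degrees before the well's walls hold it. The upper stop is at 6.6, so the cap never comes off.
- block: Aluminium capping block on a thin rubber foot, fixed to the desk, 90 x 150 x 36 mm (x, y, z). Origin at the centre of its underside, z up. Two square wells open upward, both 27 mm deep with walls along its x and y: the large one, 53 mm wide, 30 mm from the origin towards -y; a smaller one, 37 mm wide and too small for this bottle, 45 mm towards +y.
- well (a point): Centre of the floor of the large well, 9 mm above the desk; axes as the block's. The bottle's underside lands here. It leaves 1.5 mm of play on each side, and the bottle can turn about 3 degrees either way in it; any of the bottle's four quarter-turn positions fits.
- amber_bottle: Bystander: small round amber bottle with a white cap, 41 mm in diameter, 82 mm high; origin under its centre.
- tape_roll: Bystander: roll of tape lying flat, 77 mm in diameter, 16 mm high; origin under its centre.
- marker: Bystander: marker pen lying along its y, 130 mm long, 16 mm thick; origin under its centre.
- tweezers: Bystander: steel tweezers lying along their y, 120 mm long, 8 mm high; origin under the centre.
- slide_tin: Bystander: flat grey tin, 54 x 83 x 19 mm; origin under its centre.
- drop_tall: Bystander: round white squeeze bottle with a nozzle, 51 mm in diameter, 144 mm high; origin under its centre.
- flask: Bystander: conical glass flask with a rod in it, 68 mm in diameter, 165 mm high; origin under its centre.
- slide_mailer: Bystander: small blue plastic box, 31 x 83 x 22 mm; origin under its centre.
Not all that is in view belongs to the job. Leave any blue look-alike of the bottle alone.

How it is judged:
By the outcome, as a careful person would: the job done as asked, in the order asked, and still so for the second after the job is handed in, while the arm keeps its last pose, push and grip.
It also fails if it takes over 61 s, if anything falls off the work surface, if the arm or the gripper's body presses on something with over 40 N, if the wrist force passes 120 N, or if a joint passes its speed limit or range.

## Robot

A 7-joint arm with a two-finger parallel gripper is mounted at the origin on a cart in front of the work surface, level with it; the furniture and walls round the work are solid. World frame = base frame: x ahead of the robot, y to its left, z up, the work surface at z = 0. Lengths are in m, angles in degrees, forces in N, time in s.
With the tool pointing down it reaches from about 0.4 to 0.9 m from the base axis. Payload 5.5 kg.
Tool frame: the origin (TCP) lies on the centre line of the jaws, within the pads' length; the fingertips stand 25 mm ahead of it and the grasp point (between the pads) lies 6 mm ahead of it; y points along the fingers, z is the direction in which the jaws open and shut, and the axes are right-handed (so a half turn about y gives the same grasp; the last joint's range is limited). The gripper opens to 85 mm and grips with 20 to 120 N. Pads are 22 mm wide; open, the fingers measure 114 mm over their backs; the gripper's body (76 mm by 85 mm) begins 54 mm behind the grasp point. The pads swing forward as they close: fully open they stand 13 mm farther back than shut.
Start: joints at [82.747, 28.699, -24.465, 88.831, 12.651, 65.22, -12.049], TCP at [0.247, -0.601, 0.256] pointing down, gripper open.
Joint ranges: [-164.97, 164.97], [-17.58, 116.51], [-87.97, 89.64], [11.32, 138.91], [-80.73, 260.73], [10.89, 115.49], [-147.41, 147.41]. Speed limits (degrees/s): [147.25, 147.25, 180, 180, 180, 180, 180].

## Interface

Orientations are given as a 3x3 rotation matrix whose columns are the frame's x, y, z axes.
In Python, from workcell import get_obs, grab_frame, camera_info, hand_in gives the robot as it stands.
- The arm moves only by the shell command python3 -m creep 'ROWS'. ROWS is JSON, one flat list of numbers, 7 for each row, row after row: the closure, from 0 (fully open) to 1 (shut), then the shift along the tool's x, y, z in m, then the turn, a rotation vector about the tool's x, y, z in rad. A call has 1 to 8 rows; each row is the pose to reach, as a shift and turn from the pose measured when the call began, along the tool's axes at that moment; what a row does not reach only later rows make up. A row lasts 1/8 s, in which the tool goes at most 62.5 mm and 10.7 degrees, less where a joint would pass 70% of its speed; a pose out of reach is approached as far as the arm can. A call with a gripper value outside its range is refused whole. The fingers move at their own pace and stop on an object; the grip force is fixed at half the most. Time passes only in rows, so rows that repeat a pose let the fingers close. It gives the time, the measured TCP pose, the force and the opening at its end, in the units of the state.
- get_obs(): the state, without advancing time (a new reading comes with each control period).
- grab_frame(name): name is "scene" or "top"; returns the picture (400x640x3 uint8, red, green, blue); there is no depth.
- camera_info(name): a dict with "K" (3x3 intrinsics, pixels), "k1" (the pictures are not rectified: a ray, as slopes to the right and down, at radius r is drawn at 1 + k1 r^2 times it, then the intrinsics apply), "R" (3x3) and "t" (3): a world point X has camera coordinates R X + t. Camera axes: x right, y down, z forward; pixel columns grow to the right and rows downward; lengths in m; the calibration is good to about 2 mm. A picture is of the moment at which its call begins. camera_info takes no time and is no camera call.
- hand_in(): hands the job in, once; it reports no verdict.
The state is a dict: "time_s": time; "q": joint angles; "joint_velocities": joint speeds; "tau": joint torques, N m; "tcp_pos": TCP position; "eef_rot": TCP orientation; "wrist_force": force on the tool from outside, world axes, zero at the start; "ft_torque": the same for the moment, N m; "gripper_width": finger opening in m.
Only numpy, scipy, OpenCV 4.12 (cv2) and the standard library are available. Lean on these libraries where they do the work, as an engineer would, in place of code of your own. Each camera call takes 0.05 s, during which the arm holds its last target.

## Working session

There is one attempt and no reset: what is moved stays moved. The work goes in short steps, Python scripts to look and compute and a shell command to move; the robot and the scene stay as the last step left them, time stands still between calls to the robot, and variables do not carry over. Pictures are saved under pics/ and viewed, and the job is handed in when it is done.

```bash
mkdir -p pics
python3 - <<'E'
from workcell import get_obs, grab_frame, camera_info
import cv2
for n in("scene","top"):
    cv2.imwrite(f"pics/{n}0.png",grab_frame(n)[:,:,::-1]); print(n,camera_info(n))
print(get_obs())
E
```

```text
scene {'K': array([[362.88049138,   0.        , 328.0423431 ],
       [  0.        , 362.88049138, 198.16709204],
       [  0.        ,   0.        ,   1.        ]]), 'k1': -0.01867544701918486, 'R': array([[ 0.98687995,  0.16080649,  0.01446511],
       [ 0.11049744, -0.60736342, -0.78670197],
       [-0.11772121,  0.77797876, -0.61716349]]), 't': array([-0.54637358, -0.01343753,  1.37223292])}
top {'K': array([[391.10699375,   0.        , 318.08848723],
       [  0.        , 391.10699375, 205.69949604],
       [  0.        ,   0.        ,   1.        ]]), 'k1': 0.00619511729453855, 'R': array([[-1.79167548e-02, -9.99839438e-01, -2.96017188e-04],
       [-9.83766039e-01,  1.76815974e-02, -1.78582590e-01],
       [ 1.78559150e-01, -2.90840881e-03, -9.83924881e-01]]), 't': array([-0.05269347,  0.58731098,  1.21836665])}
{'time_s': 0.1, 'q': array([ 82.74713093,  28.74884828, -24.45386177,  88.88642973,
        12.65148481,  65.21986546, -12.04981588]), 'joint_velocities': array([-0.00226707, -0.11000118,  0.01735366, -0.06480704, -0.05684669,
       -0.0125349 ,  0.01072056]), 'tau': array([-1.16951176e-02, -5.70812666e+01, -5.83924279e+00, -2.81747442e+01,
        1.04778592e-02,  5.53007412e-03,  1.94066949e-07]), 'tcp_pos': array([ 0.24672604, -0.60071602,  0.25535099]), 'eef_rot': array([[-9.24974879e-01, -6.29594472e-04,  3.80027732e-01],
       [-3.80028251e-01,  1.66122486e-03, -9.24973388e-01],
       [-4.89533833e-05, -9.99998422e-01, -1.77585495e-03]]), 'wrist_force': array([-0.20558715,  0.12703929,  0.44519301]), 'ft_torque': array([ 0.03044024,  0.01939633, -0.0111193 ]), 'gripper_width': 0.08562009582208294}
```

View pics/scene0.png

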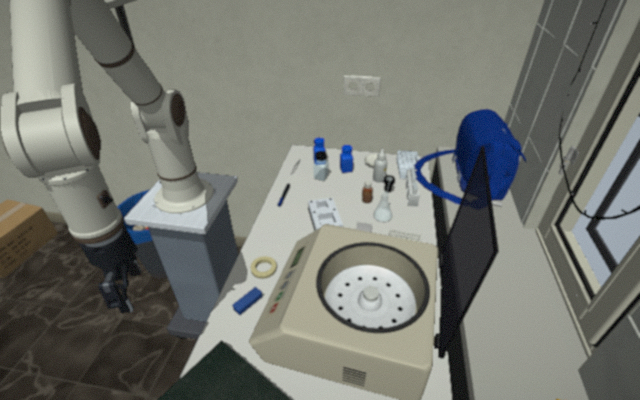

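View pics/top0.png

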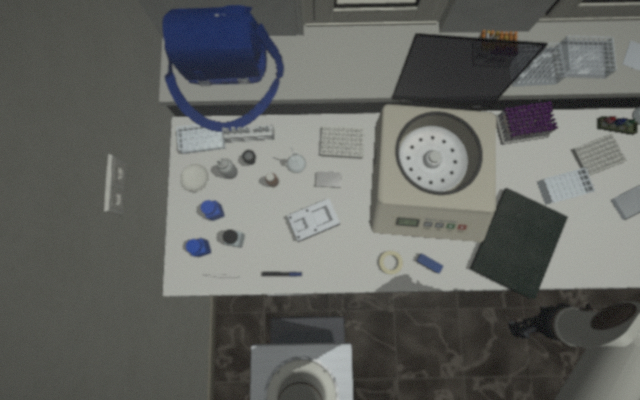

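Candidates for the bottle: the black-capped item beside a blue bottle (top 231,237 / scene 320,160), a black round item (top 248,157 / scene 389,183), and the blue look-alikes (top 210,209 and 198,246). I'll check them in close crops.

Run:
```python
import cv2
t=cv2.imread("pics/top0.png"); s=cv2.imread("pics/scene0.png")
cv2.imwrite("pics/tc1.png",cv2.resize(t[130:290,160:360],None,fx=4,fy=4,interpolation=cv2.INTER_CUBIC)[:600])
cv2.imwrite("pics/sc1.png",cv2.resize(s[130:240,270:430],None,fx=5,fy=5,interpolation=cv2.INTER_CUBIC))
```

```text
(no output)
```

View pics/tc1.png

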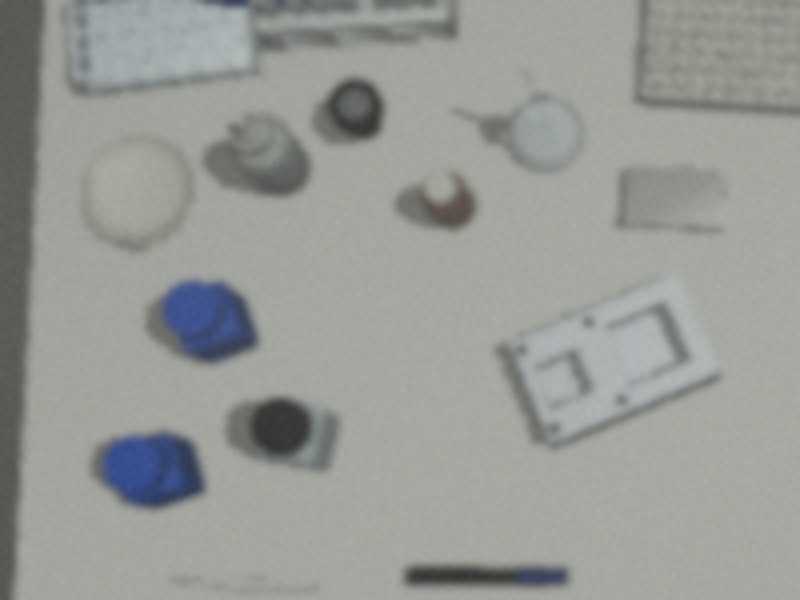

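View pics/sc1.png

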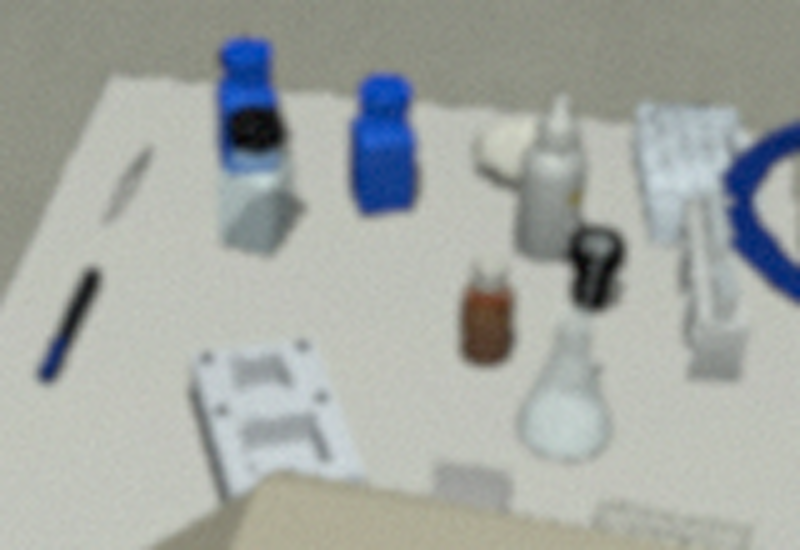

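Run:
```python
import cv2
t=cv2.imread("pics/top0.png"); s=cv2.imread("pics/scene0.png")
def crop(im,x,y,w,h,f,n):
    c=cv2.resize(im[y:y+h,x:x+w],None,fx=f,fy=f,interpolation=cv2.INTER_CUBIC)
    for i in range(0,w,10): cv2.putText(c,str(x+i),(int((i+.5)*f),10),0,.35,(0,0,255)); cv2.line(c,(int((i+.5)*f),12),(int((i+.5)*f),18),(0,0,255))
    for i in range(0,h,10): cv2.putText(c,str(y+i),(0,int((i+.5)*f)),0,.35,(0,0,255)); cv2.line(c,(24,int((i+.5)*f)),(30,int((i+.5)*f)),(0,0,255))
    cv2.imwrite(n,c)
crop(t,275,190,75,60,10,"pics/tblk.png")
crop(t,205,215,50,40,14,"pics/tbot.png")
crop(s,300,140,50,45,13,"pics/sbot.png")
crop(s,300,190,60,50,12,"pics/sblk.png")
```

```text
(no output)
```

View pics/tblk.png

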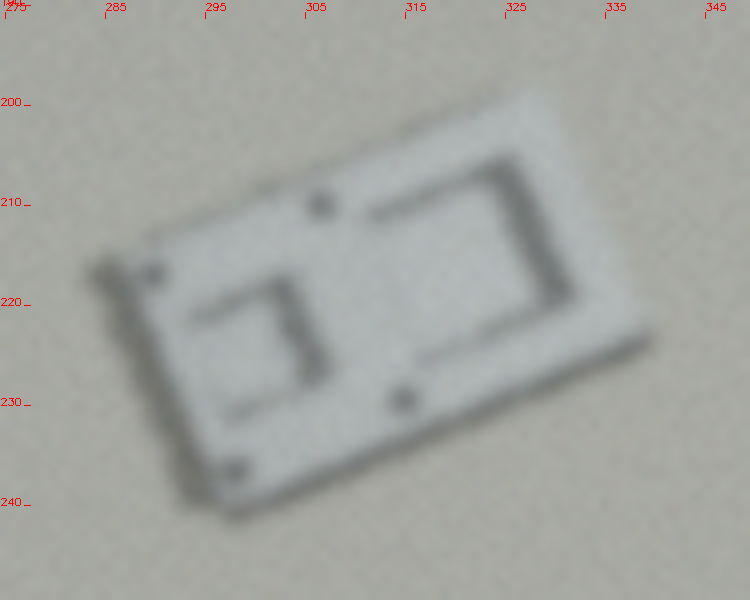

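View pics/tbot.png

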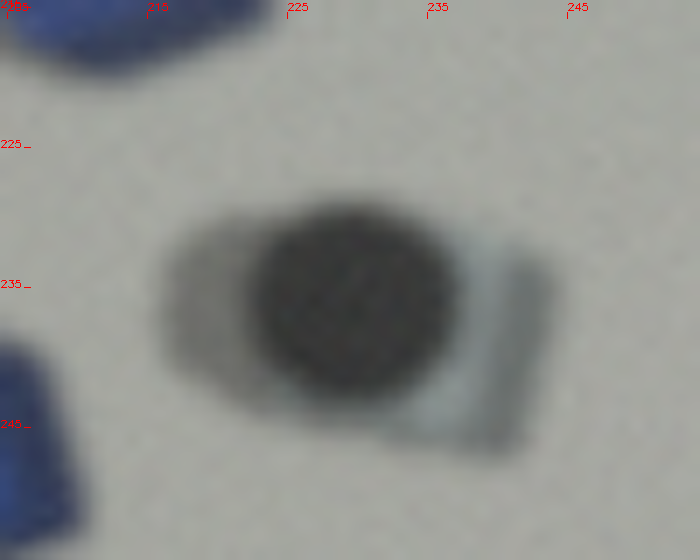

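View pics/sbot.png

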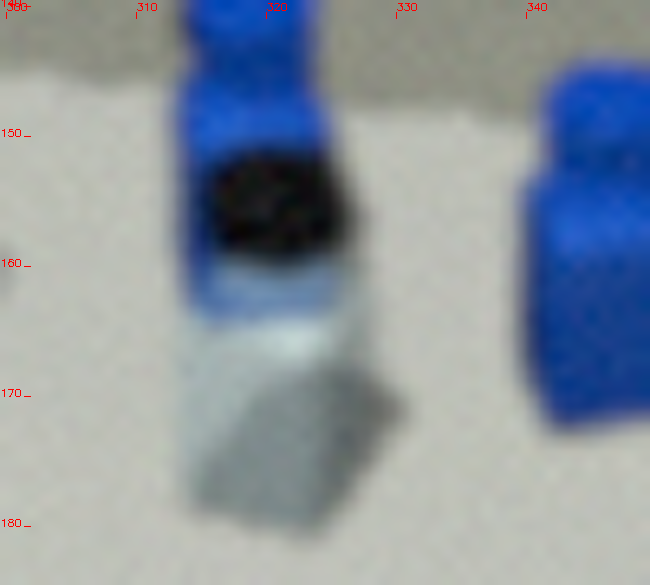

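View pics/sblk.png

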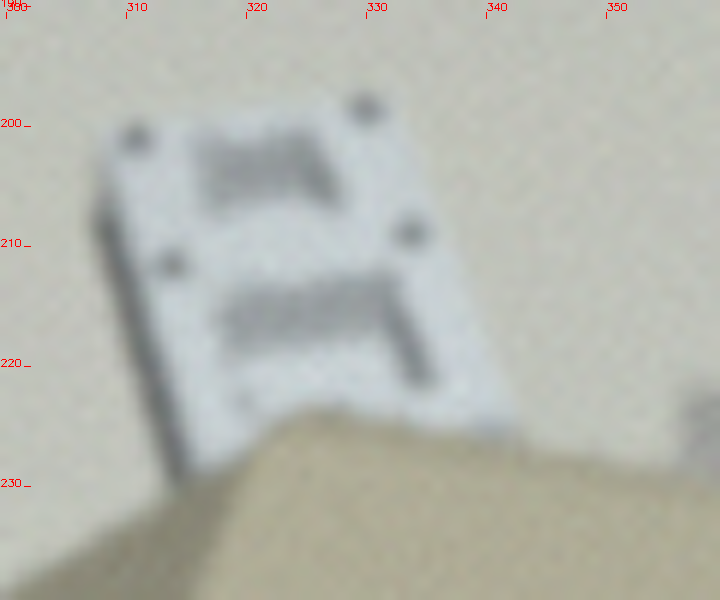

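```bash
cat > h.py <<'E'
import numpy as np, cv2
from scipy.optimize import least_squares
from workcell import get_obs, grab_frame, camera_info
CI={n:camera_info(n) for n in("scene","top")}
def proj(n,X):
    c=CI[n]; P=np.atleast_2d(X)@c["R"].T+c["t"]; s=P[:,:2]/P[:,2:]; s=s*(1+c["k1"]*(s**2).sum(1,keepdims=True))
    return s@c["K"][:2,:2].T+c["K"][:2,2]
def tri(obs):  # dict cam->px
    f=lambda X: np.concatenate([proj(n,X)[0]-p for n,p in obs.items()])
    r=least_squares(f,[.5,0,.05]); return r.x,r.fun
def onplane(n,p,z):
    r=least_squares(lambda a: proj(n,[a[0],a[1],z])[0]-p,[.5,0]); return np.r_[r.x,z]
def place(L,x,y,yaw,z=0):
    c,s=np.cos(yaw),np.sin(yaw); L=np.asarray(L,float); return np.c_[x+c*L[:,0]-s*L[:,1],y+s*L[:,0]+c*L[:,1],z+L[:,2]]
def crop(im,x,y,w,h,f,name,polys=[]):
    c=cv2.resize(im[y:y+h,x:x+w],None,fx=f,fy=f,interpolation=cv2.INTER_CUBIC).copy()
    for p,col in polys:
        q=((np.asarray(p)-[x,y]+.5)*f*8).astype(np.int32); cv2.polylines(c,[q],True,col,1,cv2.LINE_AA,3)
    for i in range(0,w,10): cv2.putText(c,str(x+i),(int((i+.5)*f),10),0,.35,(0,0,255)); cv2.line(c,(int((i+.5)*f),12),(int((i+.5)*f),18),(0,0,255))
    for i in range(0,h,10): cv2.putText(c,str(y+i),(0,int((i+.5)*f)),0,.35,(0,0,255)); cv2.line(c,(24,int((i+.5)*f)),(30,int((i+.5)*f)),(0,0,255))
    cv2.imwrite(name,c)
def sq(a,b,z,cx=0,cy=0): return [[cx-a,cy-b,z],[cx+a,cy-b,z],[cx+a,cy+b,z],[cx-a,cy+b,z]]
def circ(r,z): 
    t=np.linspace(0,2*np.pi,40)[:-1]; return np.c_[r*np.cos(t),r*np.sin(t),0*t+z]
def blockpolys(n,x,y,yaw):
    return [(proj(n,place(L,x,y,yaw)),c) for L,c in [(sq(.045,.075,.036),(0,0,255)),(sq(.045,.075,0),(0,160,0)),(sq(.0265,.0265,.036,0,-.03),(255,0,0)),(sq(.0185,.0185,.036,0,.045),(255,0,0)),(sq(.0265,.0265,.009,0,-.03),(255,0,255))]]
def botpolys(n,x,y,yaw,z=0,rise=.0025):
    return [(proj(n,place(L,x,y,yaw,z)),c) for L,c in [(sq(.0215,.0215,0),(0,160,0)),(sq(.025,.025,.006),(0,160,0)),(sq(.025,.025,.066),(255,0,0)),(circ(.022,.088+rise),(0,0,255)),(circ(.022,.11+rise),(0,0,255))]]
E
python3 - <<'E'
from h import *
for n in CI: print(n,-CI[n]["R"].T@CI[n]["t"])
o=np.array([275,190])-.5
px=np.array([[128,248],[545,92],[648,332],[228,503]])/10+o   # TL TR BR BL
# TL: +y, +x ; TR: -y,+x ; BR -y,-x ; BL +y,-x
L=np.array([[.045,.075,.036],[.045,-.075,.036],[-.045,-.075,.036],[-.045,.075,.036]])
r=least_squares(lambda a:(proj("top",place(L,*a))-px).ravel(),[.5,-.1,.3]); print("block",r.x,np.degrees(r.x[2]),r.fun)
B=r.x
print("cap", *tri({"top":np.array([355,300])/14-.5+[205,215],"scene":np.array([281,206])/13-.5+[300,140]}))
q=np.array([[550,250],[515,455]])/14-.5+[205,215]
a,b=[onplane("top",p,.0) for p in q]; print(a,b,np.degrees(np.arctan2(*(a-b)[1::-1])))
np.save("B.npy",B)
t=cv2.imread("pics/top0.png"); s=cv2.imread("pics/scene0.png")
crop(t,275,190,75,60,10,"pics/o1.png",blockpolys("top",*B)); crop(s,300,190,60,50,12,"pics/o2.png",blockpolys("scene",*B))
E
```

```text
scene [ 0.70223085 -0.98786911  0.84422408]
top [ 0.35928198 -0.0595261   1.30364918]
block [ 0.54615864 -0.0467514   0.3614277 ] 20.708281875227783 [-0.32675825  0.22879812  0.35838371 -0.7729058   0.38954434  0.30824727
 -0.41507281  0.20218082]
cap [0.48877027 0.21074617 0.10097519] [-0.09586191 -0.31992812 -0.41564494  0.07922709]
[0.50970126 0.18679503 0.        ] [0.46098171 0.1943069  0.        ] -8.765184254729423
```

View pics/o1.png

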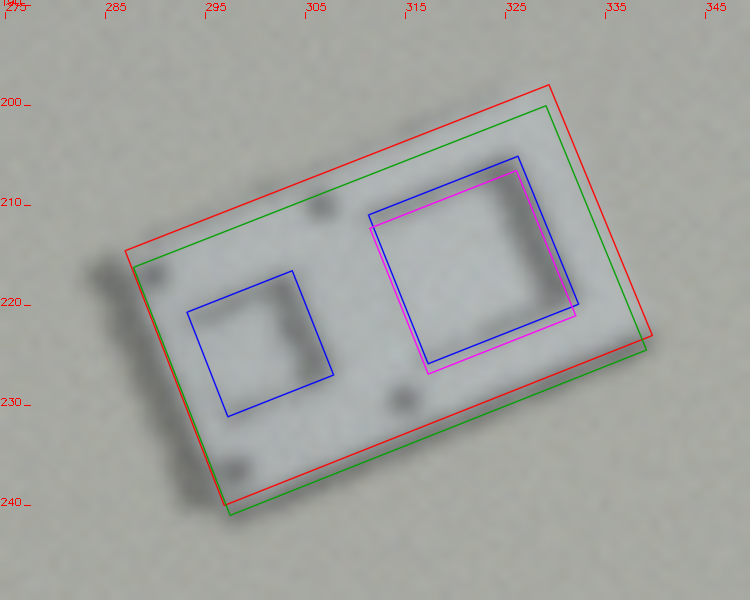

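View pics/o2.png

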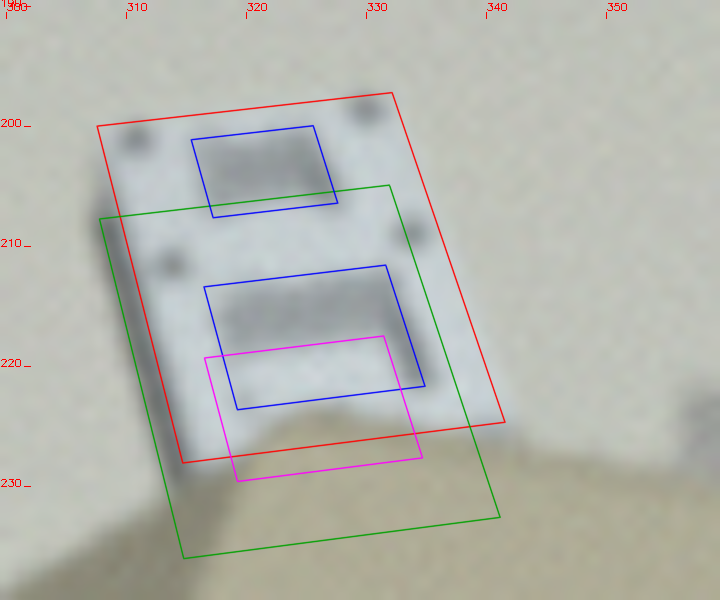

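Run:
```python
from h import *
t=cv2.imread("pics/top0.png"); s=cv2.imread("pics/scene0.png")
P=(.4888,.2107,np.radians(-8.8))
crop(t,205,215,50,40,14,"pics/o3.png",botpolys("top",*P)); crop(s,300,140,50,45,13,"pics/o4.png",botpolys("scene",*P))
print(tri({"top":np.array([381.,107]),"scene":np.array([437,242.])}),tri({"top":np.array([376.,230]),"scene":np.array([322,227.])}))
for nm,p in (("blueA",(192,243)),("blueB",(206,205))): print(nm,onplane("top",p,.11))
```

```text
(array([ 0.88314182, -0.26346249,  0.15995534]), array([-0.38030504, -2.29631609, -1.89599134,  0.59741185])) (array([ 0.53438943, -0.22680575,  0.11880596]), array([ -4.19205287, -12.42105081, -12.36241216,   1.95080417]))
blueA [0.4673032  0.32317712 0.11      ]
blueB [0.58435312 0.28449642 0.11      ]
```

View pics/o3.png

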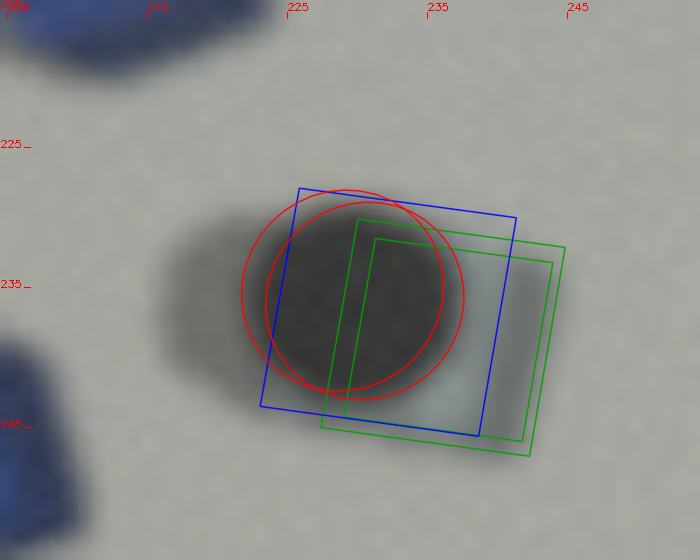

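View pics/o4.png

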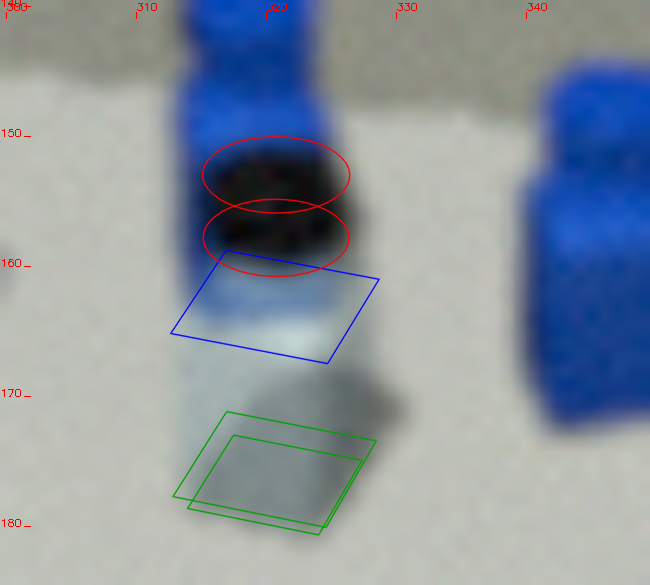

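The bottle is the clear, square-bodied one with the black cap at top (230,236) / scene (321,155), at about (0.489, 0.211) with yaw −9°. The black item at (248,157) is a round dropper, and the blue bottles are the look-alikes. The block is at about (0.547, −0.047) with yaw 20.7°, so the large well is at about (0.5576, −0.075). I'll lift and swing over.

```bash
python3 -m creep '[0,-0.035,-0.03,-0.028,0,0,0, 0,-0.075,-0.055,-0.057,0,-0.1,0, 0,-0.115,-0.08,-0.086,0,-0.2,0, 0,-0.157,-0.1,-0.115,0,-0.3,0, 0,-0.197,-0.115,-0.145,0,-0.4,0, 0,-0.237,-0.124,-0.176,0,-0.5,0, 0,-0.277,-0.12,-0.22,0,-0.6,0, 0,-0.317,-0.115,-0.265,0,-0.7,0]'; python3 -c "
from workcell import get_obs;o=get_obs();print(o['q'],o['tcp_pos'],o['eef_rot'])"
```

```text
time_s: 1.1
tcp_pos: [0.4397, -0.2336, 0.3707]
eef_rot: [[-0.46, -0.0, 0.888], [-0.888, 0.001, -0.46], [-0.001, -1.0, -0.001]]
wrist_force: [1.6, 0.2, -0.0]
gripper_width: 0.0855
[ 65.13765387   8.82135349 -44.55343056 101.1063953    6.40411651
  72.73455787  -8.37961037] [ 0.43968118 -0.23358813  0.37072893] [[-4.60065869e-01 -4.17998159e-04  8.87884689e-01]
 [-8.87884250e-01  1.31729758e-03 -4.60065021e-01]
 [-9.77302019e-04 -9.99999045e-01 -9.77177637e-04]]
```

```bash
python3 -m creep '[0,-0.06,0.005,-0.01,0,-0.05,0, 0,-0.12,0.01,-0.02,0,-0.1,0, 0,-0.18,0.02,-0.03,0,-0.15,0, 0,-0.235,0.03,-0.045,0,-0.22,0, 0.1,-0.285,0.045,-0.07,0,-0.28,0, 0.2,-0.33,0.07,-0.1,0,-0.34,0, 0.25,-0.375,0.1,-0.13,0,-0.38,0, 0.25,-0.418,0.13,-0.161,0,-0.417,0]'; python3 -c "
from workcell import get_obs;o=get_obs();print(o['q'],o['tcp_pos'],o['eef_rot'])"
```

```text
time_s: 2.1
tcp_pos: [0.4887, 0.2131, 0.2402]
eef_rot: [[-0.06, -0.0, 0.998], [-0.998, 0.001, -0.06], [-0.001, -1.0, -0.0]]
wrist_force: [1.1, -0.3, 0.0]
gripper_width: 0.0639
[ 18.05235941  25.3177119  -55.99683274 105.94472969  23.73769672
  61.39057897 -50.56093276] [0.4887095  0.21309948 0.24019696] [[-6.04171001e-02 -3.57696741e-04  9.98173154e-01]
 [-9.98172520e-01  1.20503823e-03 -6.04166298e-02]
 [-1.18122598e-03 -9.99999210e-01 -4.29847973e-04]]
```

```bash
python3 -m creep '[0.25,0,0.02,0,0,0.17,0, 0.25,0,0.04,0,0,0.34,0]'
python3 - <<'E'
from h import *
o=get_obs();print(o['q'],o['tcp_pos'],o['eef_rot'][:,2])
t=grab_frame("top")[:,:,::-1]; s=grab_frame("scene")[:,:,::-1]
T=o['tcp_pos']; R=o['eef_rot']
q=[(proj(n,[T+.006*R[:,1]+.03*a*R[:,2]+.011*b*R[:,0] for a,b in((1,1),(1,-1),(-1,-1),(-1,1))]),(0,255,0)) for n in("top","scene")]
crop(t,190,195,70,60,11,"pics/a1.png",[q[0]]); crop(s,285,110,75,75,8,"pics/a2.png",[q[1]])
E
```

```text
time_s: 2.35
tcp_pos: [0.4877, 0.2142, 0.1989]
eef_rot: [[-0.393, -0.002, 0.92], [-0.92, 0.001, -0.393], [-0.0, -1.0, -0.002]]
wrist_force: [-0.0, -0.0, -1.0]
gripper_width: 0.0642
[ 12.85485847  26.56932653 -49.43422451 108.23953661  23.97585139
  56.22587906 -70.4306435 ] [0.48773803 0.21415716 0.19885842] [ 0.91963854 -0.39275928 -0.00226109]
```

View pics/a1.png

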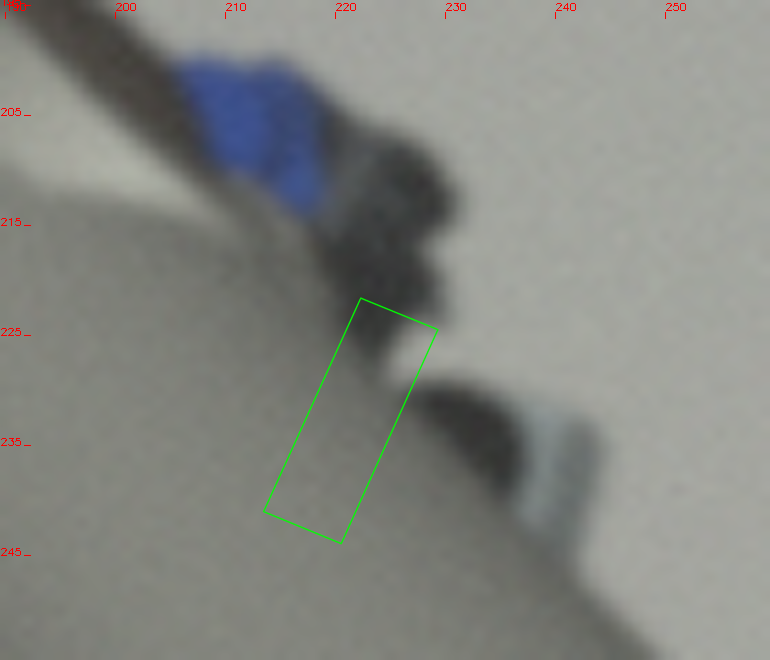

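View pics/a2.png

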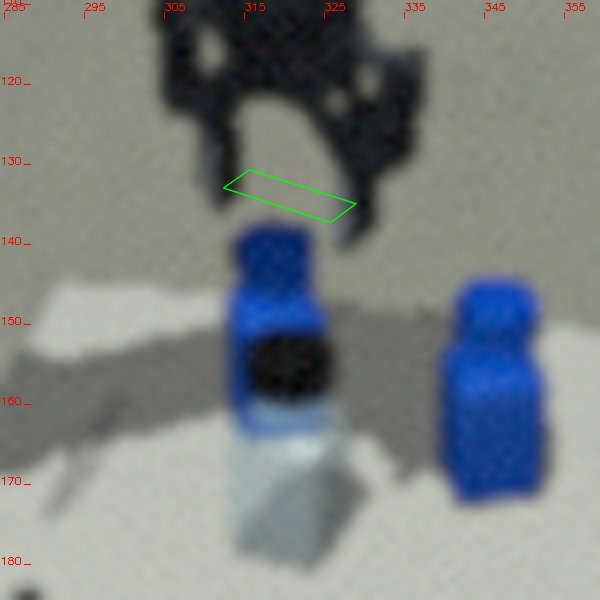

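```bash
python3 -m creep '[0.25,0.001,0,0.001,0,-0.16,0, 0.25,0.0024,0.01,0.0025,0,-0.33,0, 0.25,0.0024,0.025,0.0025,0,-0.5,0, 0.25,0.0024,0.04,0.0025,0,-0.67,0, 0.25,0.0024,0.06,0.0025,0,-0.761,0, 0.25,0.0024,0.078,0.0025,0,-0.761,0, 0.25,0.0024,0.089,0.0025,0,-0.761,0, 0.25,0.0024,0.089,0.0025,0,-0.761,0]'
python3 - <<'E'
from h import *
o=get_obs();print(o['q'],o['tcp_pos'],o['eef_rot'],o['wrist_force'])
t=grab_frame("top")[:,:,::-1]; s=grab_frame("scene")[:,:,::-1]
crop(t,190,195,70,60,11,"pics/b1.png"); crop(s,285,110,75,75,8,"pics/b2.png")
E
```

```text
time_s: 3.45
tcp_pos: [0.4876, 0.209, 0.1085]
eef_rot: [[0.352, -0.006, 0.936], [-0.936, -0.001, 0.352], [-0.001, -1.0, -0.006]]
wrist_force: [-0.3, -0.2, -0.9]
gripper_width: 0.064
[ 14.72138384  37.65838816 -52.85345747 111.57535861  38.73278456
  50.86369977 -37.93568206] [0.48762676 0.2090271  0.1084754 ] [[ 3.52258159e-01 -5.57074526e-03  9.35886294e-01]
 [-9.35902483e-01 -1.18285949e-03  3.52257212e-01]
 [-8.55313207e-04 -9.99983784e-01 -5.63034623e-03]] [-0.32704773 -0.23479675 -0.88782233]
```

View pics/b1.png

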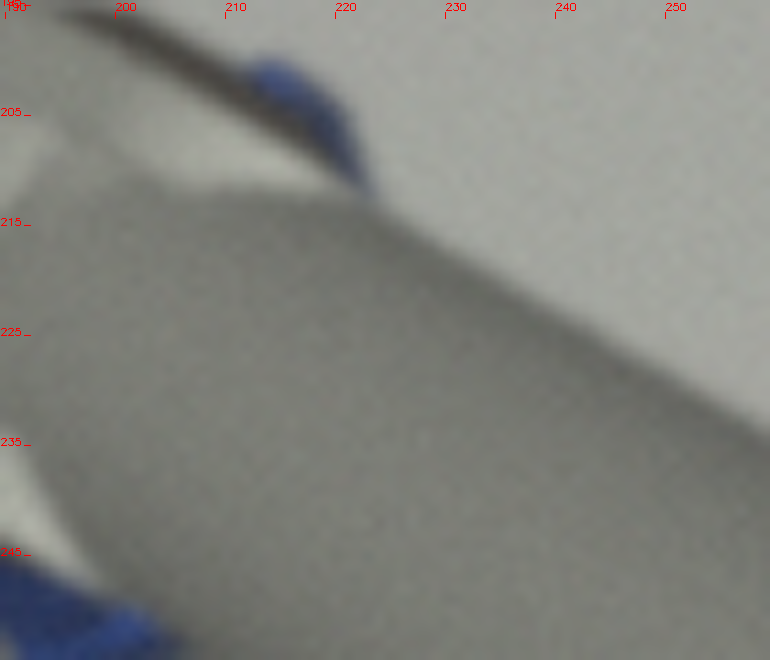

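View pics/b2.png

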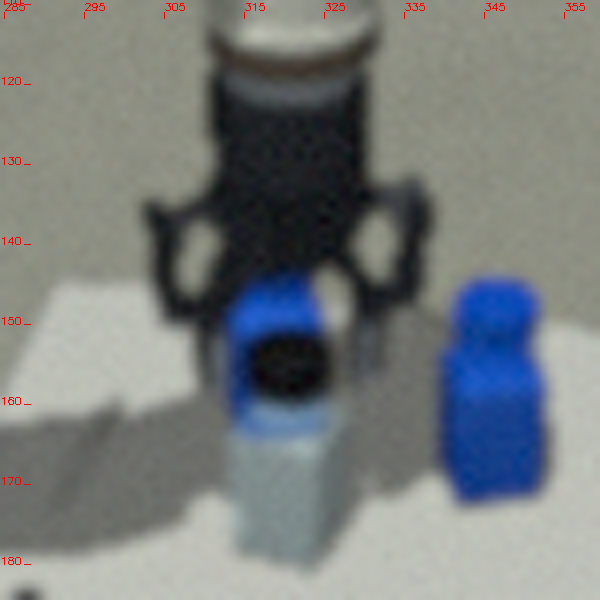

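```bash
python3 -m creep '[0.3,-0.0013,-0.0015,0.0017,0,0,0, 0.4,-0.0013,-0.0015,0.0017,0,0,0, 0.6,-0.0013,-0.0015,0.0017,0,0,0, 1,-0.0013,-0.0015,0.0017,0,0,0, 1,-0.0013,-0.0015,0.0017,0,0,0]'
python3 - <<'E'
from h import *
o=get_obs();print(o['tcp_pos'],o['wrist_force'],o['ft_torque'],o['gripper_width'])
s=grab_frame("scene")[:,:,::-1]
crop(s,285,110,75,75,8,"pics/c2.png")
E
```

```text
time_s: 4.18
tcp_pos: [0.4896, 0.2116, 0.1115]
eef_rot: [[0.353, -0.003, 0.936], [-0.936, -0.0, 0.353], [-0.001, -1.0, -0.003]]
wrist_force: [-1.5, -0.4, 6.4]
gripper_width: 0.0424
[0.48958887 0.21157771 0.11145741] [-1.48907162 -0.42711252  6.40712421] [-0.14949068  0.25322759  0.03754659] 0.04238898802399076
```

View pics/c2.png

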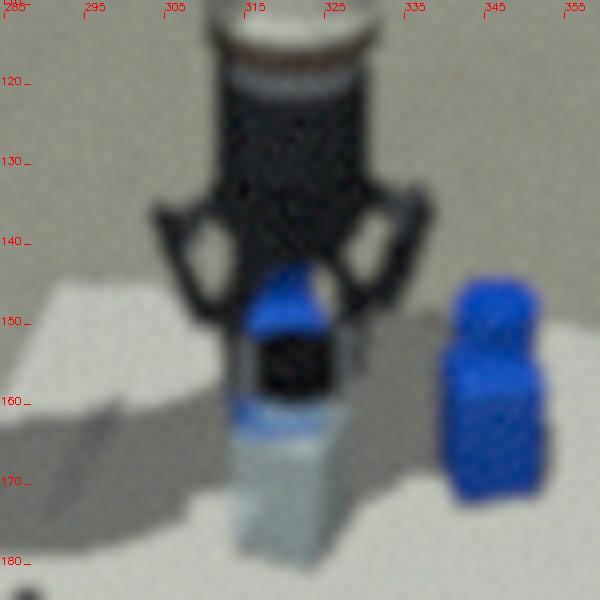

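```bash
python3 -m creep '[1,0,-0.02,0,0,0,0, 1,0,-0.05,0,0,0,0, 1,0.02,-0.085,-0.003,0,-0.1,0, 1,0.055,-0.11,-0.007,0,-0.25,0, 1,0.095,-0.11,-0.012,0,-0.42,0, 1,0.135,-0.11,-0.017,0,-0.59,0, 1,0.175,-0.11,-0.023,0,-0.76,0, 1,0.215,-0.11,-0.028,0,-0.92,0]'
python3 - <<'E'
from h import *
o=get_obs();print(o['q'],o['tcp_pos'],o['eef_rot'],o['wrist_force'],o['gripper_width'])
E
```

```text
time_s: 5.22
tcp_pos: [0.5395, -0.0011, 0.2222]
eef_rot: [[0.96, -0.003, 0.281], [-0.281, -0.001, 0.96], [-0.003, -1.0, -0.002]]
wrist_force: [-0.1, -0.8, -2.7]
gripper_width: 0.0423
[ 50.34044194  38.11870047 -73.21790741 105.71715406  39.75254803
  67.54850093  37.21127527] [ 0.5394971  -0.00112407  0.2222031 ] [[ 0.95957101 -0.00299573  0.28145073]
 [-0.28145477 -0.00101848  0.95957395]
 [-0.00258797 -0.99999499 -0.00182047]] [-0.09127952 -0.78199353 -2.71644641] 0.04230712039028456
```

```bash
python3 -m creep '[1,0.006,0.003,-0.011,0,-0.17,0, 1,0.012,0.006,-0.022,0,-0.34,0, 1,0.018,0.01,-0.033,0,-0.51,0, 1,0.025,0.015,-0.044,0,-0.68,0, 1,0.031,0.02,-0.055,0,-0.85,0, 1,0.0382,0.025,-0.0658,0,-1.01,0, 1,0.0382,0.03,-0.0658,0,-1.16,0, 1,0.0382,0.03,-0.0658,0,-1.16,0]'
python3 - <<'E'
from h import *
o=get_obs();print(o['q'],o['tcp_pos'],o['eef_rot'],o['wrist_force'],o['gripper_width'])
t=grab_frame("top")[:,:,::-1]; s=grab_frame("scene")[:,:,::-1]
cv2.imwrite("pics/d_top.png",t);cv2.imwrite("pics/d_scene.png",s)
crop(t,270,180,75,60,10,"pics/d1.png"); crop(s,290,150,75,75,8,"pics/d2.png")
E
```

```text
time_s: 6.22
tcp_pos: [0.5572, -0.0755, 0.1922]
eef_rot: [[0.643, -0.004, -0.766], [0.766, -0.0, 0.643], [-0.003, -1.0, 0.003]]
wrist_force: [-1.2, -0.4, -2.3]
gripper_width: 0.042
[ 58.41032756  52.58408072 -82.18978986 103.92856845  54.24306422
  75.65672498 101.85833597] [ 0.55715484 -0.07548593  0.19223534] [[ 6.42768095e-01 -4.10292323e-03 -7.66049830e-01]
 [ 7.66055550e-01 -2.65692561e-04  6.42774318e-01]
 [-2.84078742e-03 -9.99991548e-01  2.97228841e-03]] [-1.23892222 -0.41369891 -2.33223195] 0.04203034164708172
```

View pics/d1.png

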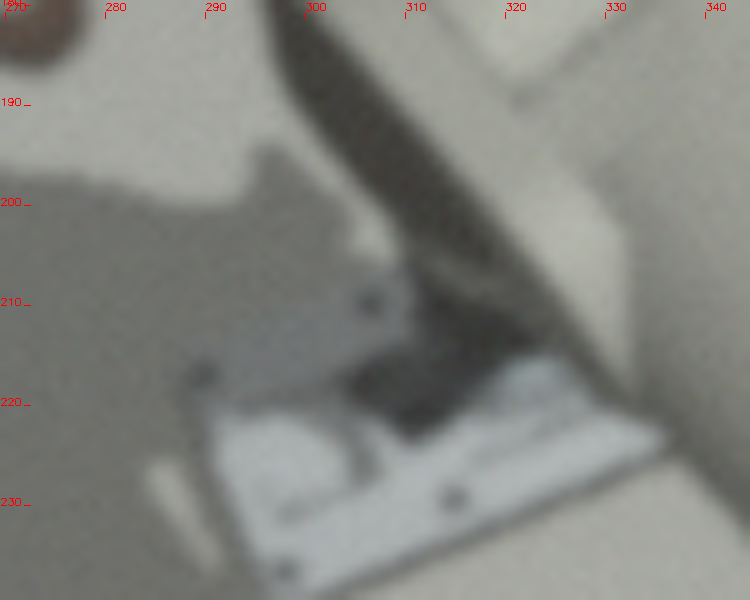

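View pics/d2.png

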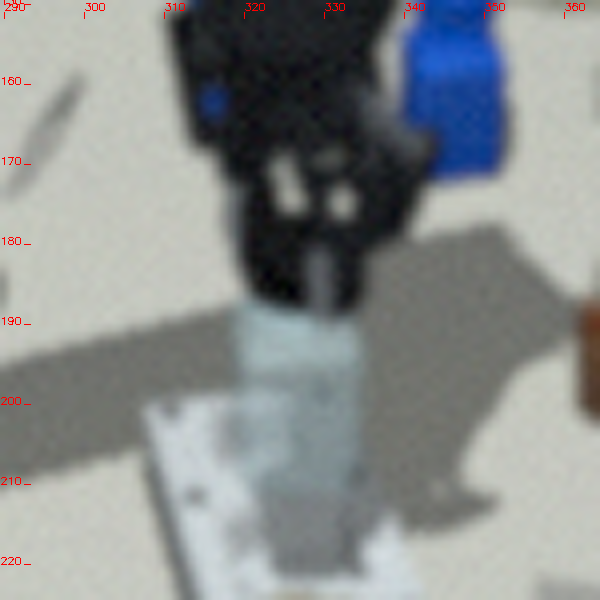

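Run:
```python
from h import *
t=cv2.imread("pics/d_top.png"); s=cv2.imread("pics/d_scene.png")
P=(.5572,-.0755,np.radians(20.6),.0807)
B=(.547,-.0468,np.radians(20.7))
crop(t,270,180,75,60,10,"pics/d3.png",botpolys("top",*P)+blockpolys("top",*B)[:1])
crop(s,295,160,62,66,9,"pics/d4.png",botpolys("scene",*P)+blockpolys("scene",*B)[:1])
crop(s,295,160,62,66,9,"pics/d5.png")
```

```text
(no output)
```

View pics/d3.png

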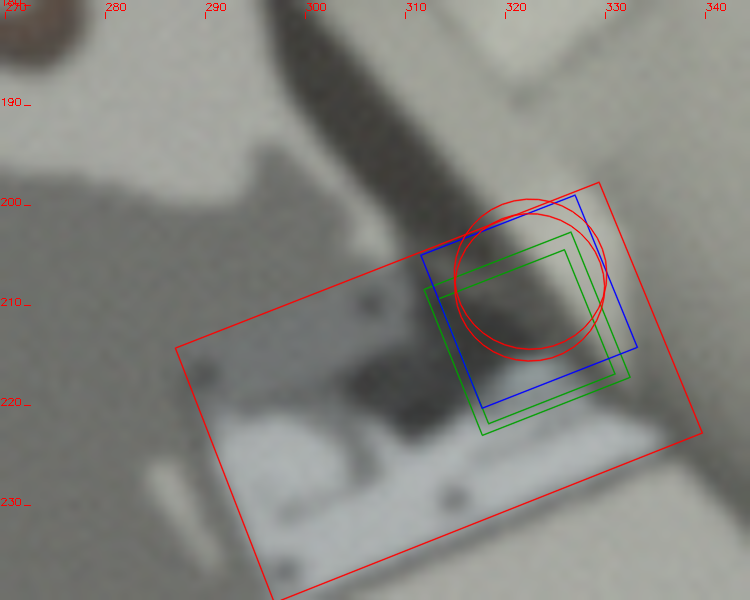

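View pics/d4.png

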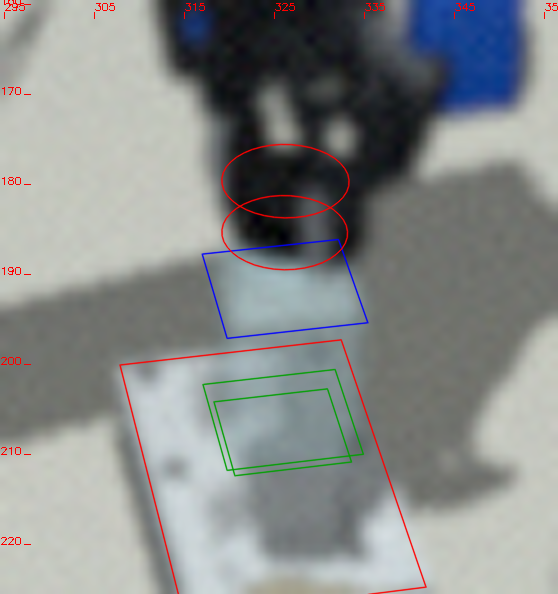

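View pics/d5.png

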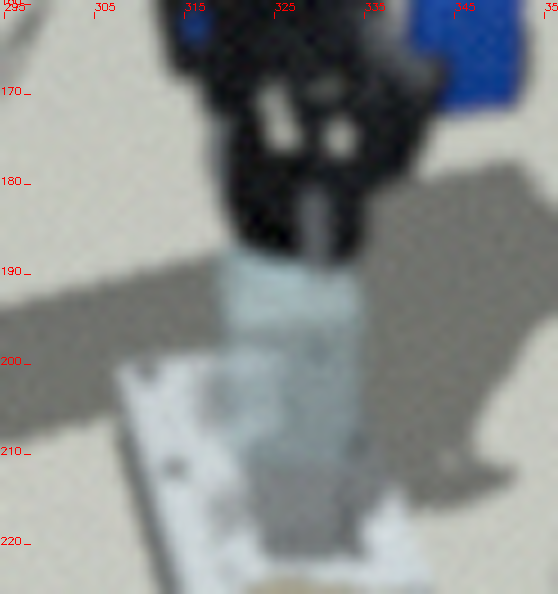

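Run:
```python
from h import *
s=cv2.imread("pics/d_scene.png")
c=s[180:226,312:346]; c=cv2.convertScaleAbs(c.astype(np.float32),alpha=1.8,beta=-180)
s2=s.copy(); s2[180:226,312:346]=c
crop(s2,312,180,34,46,13,"pics/d6.png")
p=botpolys("scene",.5572,-.0755,np.radians(20.6),.0807); p2=botpolys("scene",.5572,-.0755,np.radians(12),.0807)
crop(s2,312,180,34,46,13,"pics/d7.png",[(a,(0,0,255)) for a,_ in p2])
```

```text
(no output)
```

View pics/d6.png

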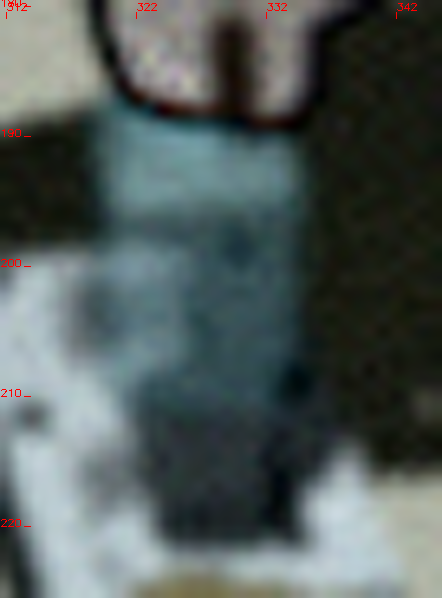

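View pics/d7.png

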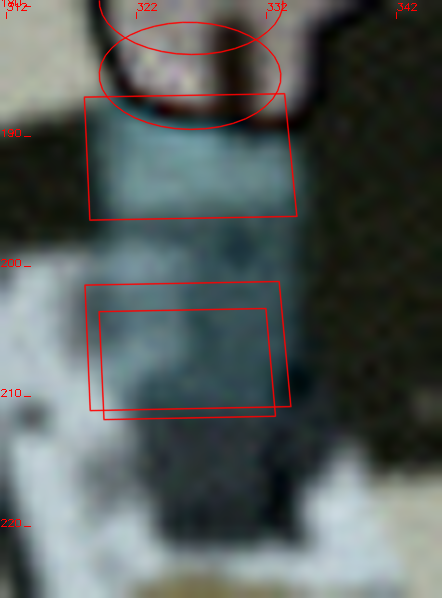

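Run:
```python
from h import *
s=cv2.imread("pics/d_scene.png").astype(float); s0=cv2.imread("pics/scene0.png").astype(float)
for r in (192,194,196,200,204,207):
    d=(s[r-1:r+2,:,0]-s[r-1:r+2,:,2]).mean(0)[314:340]; print(r,np.round(d).astype(int))
print(s[190:226,324:331].mean(2).mean(1).round().astype(int), '\nleftcols',s[188:226,320:323].mean(2).mean(1).round().astype(int),'\nright',s[188:226,331:334].mean(2).mean(1).round().astype(int))
for yaw in (5,10,15,20.6):
    p=np.vstack([a for a,_ in botpolys("scene",.5572,-.0755,np.radians(yaw),.0807)[1:3]]); print(yaw,p[:,0].min(),p[:,0].max())
    a=botpolys("scene",.5572,-.0755,np.radians(yaw),.0807); print(a[2][0].round(1).tolist())
```

```text
192 [-3 -3 -2 -2  3 10 13 21 20 21 20 22 23 24 22 22 18 17 19 18 10  5  1 -4
 -3 -3]
194 [-2 -4 -3 -3  1 10 14 19 20 20 20 19 19 20 19 20 19 18 18 20 13  8  0 -2
 -5 -3]
196 [-3 -4 -3 -3  1  8 13 16 17 16 18 17 16 15 15 17 15 16 17 15 13  6 -1 -2
 -6 -4]
200 [ 8  9  8  8 10 14 18 20 19 19 19 20 17 18 18 18 19 17 17 14 12  4 -1 -5
 -4 -4]
204 [13 12 11  9 10 12 17 20 20 20 19 17 18 18 17 16 17 17 18 15 14  3 -2 -4
 -6 -3]
207 [12 13 10 10  9 13 18 20 19 20 18 20 18 17 16 17 16 17 18 17 13  8  2 -2
 -5 -3]
[161 171 172 172 172 162 149 140 139 145 149 149 146 147 145 146 147 146
 142 140 138 132 127 127 128 127 128 127 125 122 123 136 168 183 171 160] 
leftcols [139 155 157 158 161 164 164 159 148 141 150 166 175 169 159 156 155 156
 165 172 175 170 168 171 175 173 167 158 156 161 171 187 204 208 203 198
 193 188] 
right [ 58  89 127 152 162 167 163 153 143 138 134 136 138 141 140 140 138 137
 139 136 132 129 130 129 126 121 121 118 116 114 113 112 118 139 177 200
 190 166]
5 317.437454057533 334.3013625680331
[[317.4, 195.8], [333.3, 196.7], [334.3, 187.3], [318.9, 186.4]]
10 318.09534152211796 334.0418174574355
[[318.1, 196.2], [334.0, 196.3], [333.6, 186.8], [318.2, 186.8]]
15 317.5777662434085 334.6859317384073
[[318.8, 196.6], [334.7, 195.8], [332.9, 186.5], [317.6, 187.2]]
20.6 316.92297902718127 335.32508683336755
[[319.7, 197.1], [335.3, 195.3], [332.1, 186.1], [316.9, 187.7]]
```

Run:
```python
from h import *
s=cv2.imread("pics/scene0.png").astype(float)
for r in (165,168,171,174,177):
    d=s[r-1:r+2,308:336].mean(0); print(r,'b-r',(d[:,0]-d[:,2]).round().astype(int),'\n   v',d.mean(1).round().astype(int))
for yaw in (-14,-8.8,-4,0):
    a=botpolys("scene",.4888,.2107,np.radians(yaw)); p=np.vstack([b for b,_ in a[1:3]]); print(yaw,p[:,0].min(),p[:,0].max(),a[1][0].round(1).tolist(),a[2][0].round(1).tolist())
for c in range(313,327): print(c,s[172:186,c].mean(1).round().astype(int))
```

```text
165 b-r [-5 -5 -5 -6 -4  3 15 27 34 34 34 32 29 28 26 25 22 15  9  7  0 -3 -6 -7
 -4 -5 -4 -5] 
   v [188 187 189 187 185 180 172 163 156 160 167 169 178 184 189 186 175 164
 152 147 159 177 186 189 188 187 189 187]
168 b-r [-6 -5 -6 -5 -4  4 11 14 14 11 13 13 13 14 14 13 11 10  9  5  1 -4 -4 -7
 -7 -6 -5 -7] 
   v [188 188 188 186 185 179 174 174 172 173 172 171 168 167 164 156 140 127
 119 125 139 161 178 187 189 189 188 188]
171 b-r [-7 -5 -5 -5 -4  2 10 13 12 14 13 13 12 14 14 13 11 10  9  6  1 -3 -4 -6
 -6 -7 -7 -6] 
   v [187 187 188 188 186 181 173 169 171 166 159 144 139 136 136 132 123 112
 104 102 104 116 138 166 184 189 189 188]
174 b-r [-6 -6 -8 -7 -5  1 11 12 12 13 14 14 15 15 13 15 12  9  8  4 -1 -5 -8 -8
 -6 -7 -7 -5] 
   v [189 188 189 189 188 179 170 161 150 143 135 134 134 135 135 131 122 109
 100 106 123 153 174 187 189 188 189 189]
177 b-r [-7 -6 -7 -6 -5 -3  5  9 11 10 13 11 15 13 12 13 10  6  2 -4 -7 -5 -6 -6
 -6 -7 -7 -7] 
   v [188 189 190 189 189 176 161 141 131 132 134 134 133 135 134 128 119 112
 123 150 174 186 188 188 189 188 190 189]
-14 312.285676711311
[... 827 characters left out ...]
9 190 190 191 189]
316 [168 160 152 138 132 129 131 153 180 188 192 188 188 189]
317 [162 152 141 136 132 132 133 149 178 186 191 190 191 187]
318 [147 139 133 133 134 134 136 143 164 188 191 190 192 190]
319 [139 136 136 131 134 136 131 136 154 180 188 190 190 189]
320 [136 134 135 134 135 132 131 137 154 180 192 189 192 189]
321 [133 137 134 136 135 136 133 134 150 176 187 190 189 193]
322 [134 136 134 135 133 134 134 132 147 164 183 189 188 191]
323 [133 127 135 131 130 127 127 128 138 162 180 189 190 188]
324 [121 124 124 119 120 120 117 123 141 164 185 191 191 192]
325 [112 110 110 107 107 111 118 139 161 178 188 191 191 187]
326 [106  97 100 104 111 118 139 162 180 189 190 190 190 188]
```

Run:
```python
from h import *
t=cv2.imread("pics/d_top.png")
c=cv2.convertScaleAbs(t.astype(np.float32),alpha=1.6,beta=-100)
crop(c,300,200,45,36,15,"pics/d8.png")
crop(c,300,200,45,36,15,"pics/d9.png",[(a,(0,0,255)) for a,_ in botpolys("top",.5582,-.0755,np.radians(11),.0807)]+[(a,(0,255,0)) for a,_ in botpolys("top",.5582,-.0755,np.radians(20.6),.0807)[:3]])
```

```text
(no output)
```

View pics/d8.png

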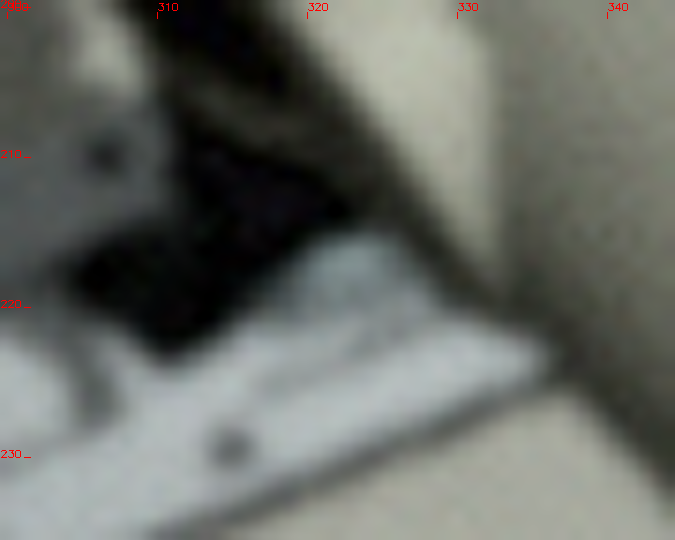

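View pics/d9.png

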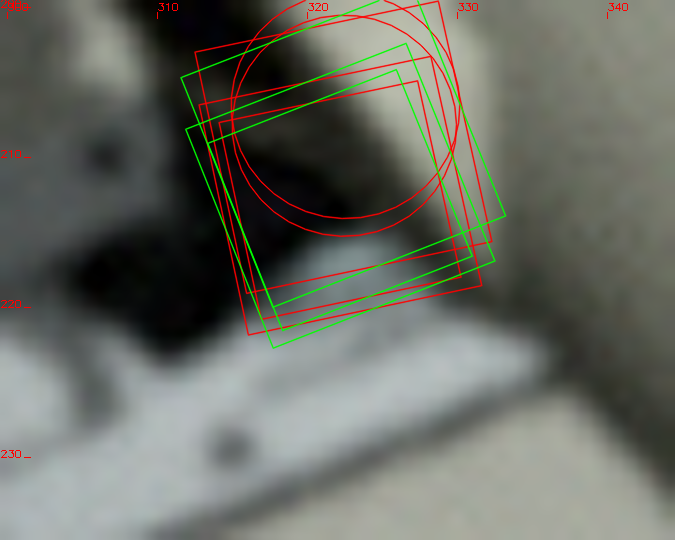

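```bash
python3 -m creep '[1,-0.0005,0.015,0,0,-0.07,0, 1,-0.001,0.03,0,0,-0.14,0, 1,-0.001,0.04,0,0,-0.14,0, 1,-0.001,0.04,0,0,-0.14,0]'
python3 - <<'E'
from h import *
o=get_obs();print(o['q'],o['tcp_pos'],o['wrist_force'],o['ft_torque'])
t=grab_frame("top")[:,:,::-1]; s=grab_frame("scene")[:,:,::-1]
cv2.imwrite("pics/e_top.png",t);cv2.imwrite("pics/e_scene.png",s)
c=cv2.convertScaleAbs(t.astype(np.float32),alpha=1.6,beta=-100)
crop(c,300,200,45,36,15,"pics/e1.png"); 
s=cv2.convertScaleAbs(s.astype(np.float32),alpha=1.6,beta=-140); crop(s,305,180,45,48,12,"pics/e2.png")
E
```

```text
time_s: 6.82
tcp_pos: [0.5564, -0.0758, 0.1525]
eef_rot: [[0.532, -0.004, -0.847], [0.847, -0.001, 0.532], [-0.003, -1.0, 0.003]]
wrist_force: [0.7, -0.4, -1.5]
gripper_width: 0.0422
[ 57.56549019  55.92167281 -80.4178648  105.65007598  58.30822537
  73.71177522 107.43090183] [ 0.55643052 -0.0758304   0.15249195] [ 0.6955682  -0.44679603 -1.53567647] [ 0.00160216  0.05104893 -0.02197777]
```

View pics/e1.png

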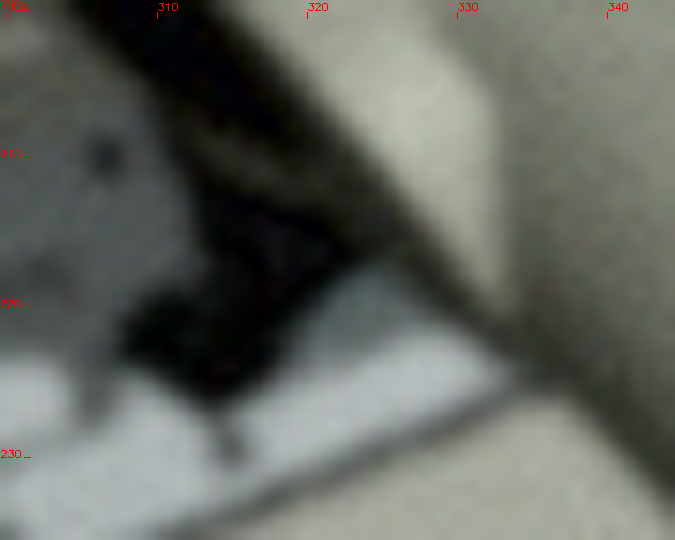

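View pics/e2.png

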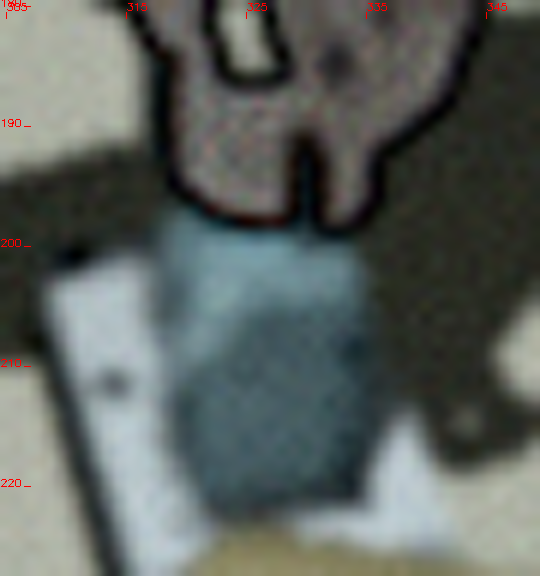

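Run:
```python
from h import *
t=cv2.imread("pics/e_top.png"); s=cv2.imread("pics/e_scene.png")
c=cv2.convertScaleAbs(t.astype(np.float32),alpha=1.6,beta=-100); s=cv2.convertScaleAbs(s.astype(np.float32),alpha=1.6,beta=-140)
P=(.5564,-.0758,np.radians(20),.041); B=(.547,-.0468,np.radians(20.7))
crop(c,280,195,65,45,12,"pics/e3.png",botpolys("top",*P)[:3]+blockpolys("top",*B)[:1])
crop(s,305,180,45,48,12,"pics/e4.png",botpolys("scene",*P)[:3]+blockpolys("scene",*B)[:1])
```

```text
(no output)
```

View pics/e3.png

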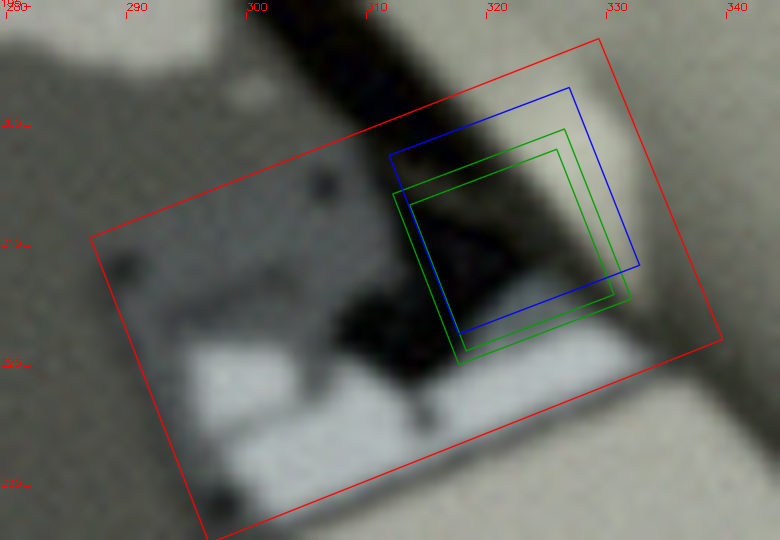

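View pics/e4.png

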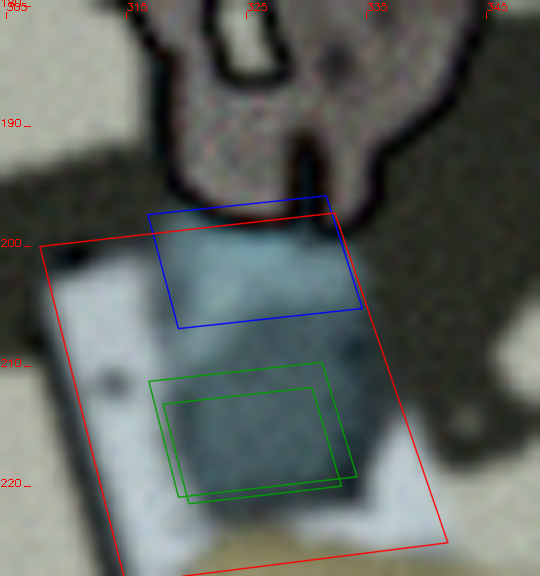

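```bash
python3 -m creep '[1,-0.0004,0.006,0.0006,0,0,0, 1,-0.0004,0.010,0.0006,0,0,0, 1,-0.0004,0.014,0.0006,0,0,0, 1,-0.0004,0.014,0.0006,0,0,0]'
python3 - <<'E'
from h import *
o=get_obs();print(o['tcp_pos'],o['wrist_force'],o['ft_torque'])
E
```

```text
time_s: 7.42
tcp_pos: [0.5564, -0.0756, 0.1391]
eef_rot: [[0.532, -0.002, -0.847], [0.847, -0.001, 0.532], [-0.002, -1.0, 0.001]]
wrist_force: [1.1, -0.2, -2.6]
gripper_width: 0.0419
[ 0.55637133 -0.07563493  0.13908165] [ 1.05239059 -0.15375884 -2.55028935] [ 0.10285054 -0.20854853 -0.01568524]
```

```bash
python3 -m creep '[1,0,0.004,0,0,0,0, 1,0,0.008,0,0,0,0, 1,0,0.012,0,0,0,0, 1,0,0.0155,0,0,0,0, 1,0,0.0155,0,0,0,0]'
python3 - <<'E'
from h import *
o=get_obs();print(o['tcp_pos'],o['wrist_force'],o['ft_torque'])
E
```

```text
time_s: 8.05
tcp_pos: [0.5563, -0.0756, 0.1233]
eef_rot: [[0.531, -0.002, -0.847], [0.847, -0.0, 0.531], [-0.002, -1.0, 0.002]]
wrist_force: [1.5, 0.2, -4.6]
gripper_width: 0.0424
[ 0.55628014 -0.07558203  0.12327081] [ 1.54481686  0.17361379 -4.64697456] [ 0.11910889 -0.42015117 -0.05089513]
```

```bash
python3 -m creep '[1,0,0.002,0,0,0,0, 1,0,0.0035,0,0,0,0, 1,0,0.0035,0,0,0,0]'
python3 - <<'E'
from h import *
o=get_obs();print(o['tcp_pos'],o['wrist_force'],o['ft_torque'])
t=grab_frame("top")[:,:,::-1]; s=grab_frame("scene")[:,:,::-1]
cv2.imwrite("pics/f_top.png",t);cv2.imwrite("pics/f_scene.png",s)
P=(.5568,-.0755,np.radians(20.7),.009); B=(.547,-.0468,np.radians(20.7))
crop(t,280,195,65,45,12,"pics/f1.png",botpolys("top",*P)[2:3])
crop(s,305,180,45,48,12,"pics/f2.png",botpolys("scene",*P)[2:3])
E
```

```text
time_s: 8.43
tcp_pos: [0.5568, -0.0754, 0.1205]
eef_rot: [[0.531, -0.001, -0.847], [0.847, -0.0, 0.531], [-0.001, -1.0, 0.001]]
wrist_force: [1.2, 0.9, 3.8]
gripper_width: 0.0424
[ 0.55682932 -0.0753843   0.12050788] [1.22102721 0.9296595  3.84280198] [ 0.1055508  -0.28878892  0.00049755]
```

View pics/f1.png

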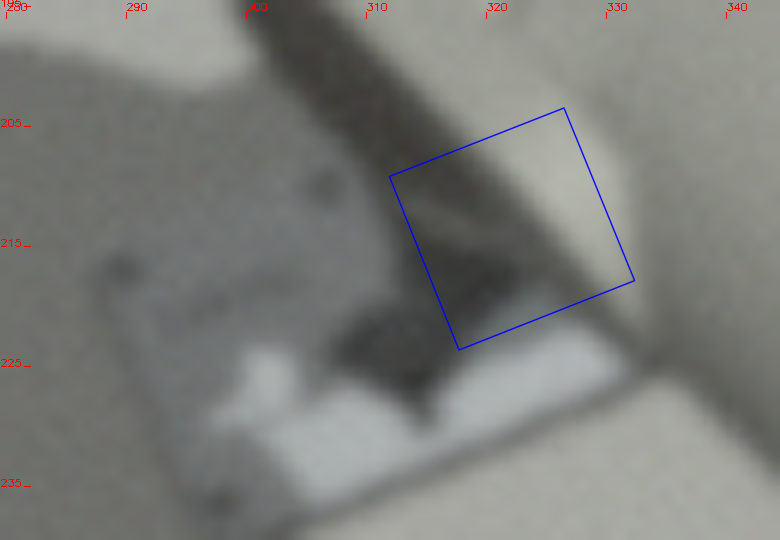

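View pics/f2.png

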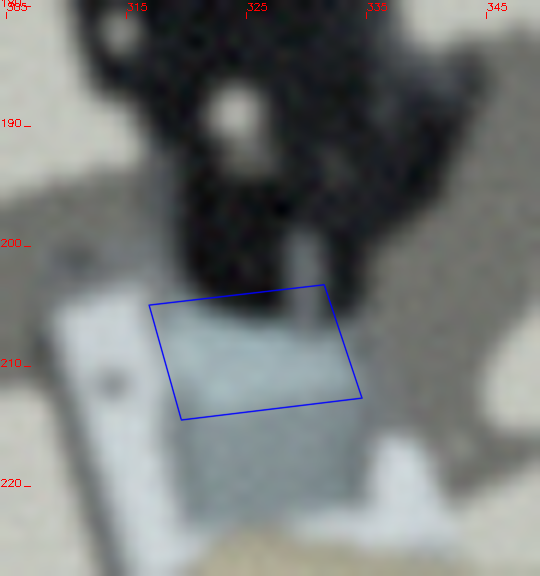

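```bash
python3 -m creep '[1,0,0.0001,0,0,0.15,0, 1,0,0.0002,0,0,0.31,0, 1,0,0.0003,0,0,0.47,0, 1,0,0.0004,0,0,0.63,0, 1,0,0.0005,0,0,0.79,0, 1,0,0.0006,0,0,0.95,0]'
python3 - <<'E'
from h import *
o=get_obs();print(o['q'],o['tcp_pos'],o['wrist_force'],o['ft_torque'])
E
```

```text
time_s: 9.28
tcp_pos: [0.5564, -0.0748, 0.1199]
eef_rot: [[0.998, -0.002, -0.056], [0.056, 0.0, 0.998], [-0.002, -1.0, 0.0]]
wrist_force: [0.5, 2.1, 2.1]
gripper_width: 0.0419
[ 53.78822528  50.66021057 -70.21864615 106.86523473  53.81616706
  64.31551472  55.8116052 ] [ 0.55640982 -0.07479749  0.11991807] [0.46474399 2.05421673 2.12385891] [ 0.47195789 -0.05127512  0.02645183]
```

```bash
python3 -m creep '[1,0,0.0001,0,0,0.16,0, 1,0,0.0002,0,0,0.32,0, 1,0,0.0003,0,0,0.48,0, 1,0,0.0004,0,0,0.64,0, 1,0,0.0005,0,0,0.8,0, 1,0,0.0006,0,0,0.96,0, 1,0,0.0007,0,0,1.1,0]'
python3 - <<'E'
from h import *
o=get_obs();print(o['q'],o['tcp_pos'],o['wrist_force'],o['ft_torque'],o['tau'][-1])
E
```

```text
time_s: 10.15
tcp_pos: [0.5572, -0.0739, 0.1194]
eef_rot: [[0.499, 0.0, 0.867], [-0.867, 0.002, 0.499], [-0.001, -1.0, 0.001]]
wrist_force: [3.3, 1.9, -1.8]
gripper_width: 0.0421
[ 48.00315229  42.49976374 -58.82149021 107.01827929  43.71138756
  56.54750834  -0.45054603] [ 0.55719573 -0.07392012  0.11942484] [ 3.28907384  1.89539256 -1.77005248] [ 0.52083563 -0.90501448  0.07597299] 1.146719567477703
```

```bash
python3 -m creep '[1,0,0.0003,0,0,0.12,0, 1,0,0.0005,0,0,0.24,0, 1,0,0.0006,0,0,0.36,0, 1,0,0.0007,0,0,0.48,0]'
python3 - <<'E'
from h import *
o=get_obs();print(o['q'],o['tcp_pos'],o['wrist_force'],o['ft_torque'],o['tau'][-1])
E
```

```text
time_s: 10.65
tcp_pos: [0.5579, -0.0738, 0.119]
eef_rot: [[0.039, 0.002, 0.999], [-0.999, 0.002, 0.039], [-0.002, -1.0, 0.002]]
wrist_force: [3.0, 0.3, -0.9]
gripper_width: 0.0425
[ 44.52557646  39.35189777 -53.06313966 107.10808326  38.88924032
  53.56741498 -24.56813876] [ 0.55790527 -0.07380205  0.11895632] [ 2.98616899  0.25074082 -0.89682062] [ 0.03145986 -0.81871201  0.08074057] 1.0281850397586823
```

```bash
python3 -m creep '[1,0,0.0002,0,0,0.1,0, 1,0,0.0003,0,0,0.2,0, 1,0,0.0004,0,0,0.3,0, 1,0,0.0005,0,0,0.4,0]'
python3 - <<'E'
from h import *
o=get_obs();print(o['q'][6],o['wrist_force'],o['ft_torque'],o['tau'][-1])
E
python3 -m creep '[1,0,0.0002,0,0,0.1,0, 1,0,0.0003,0,0,0.2,0, 1,0,0.0004,0,0,0.3,0]'
python3 - <<'E'
from h import *
o=get_obs();print(o['q'][6],o['wrist_force'],o['ft_torque'],o['tau'][-1])
E
```

```text
time_s: 11.15
tcp_pos: [0.5584, -0.0741, 0.1186]
eef_rot: [[-0.356, 0.003, 0.934], [-0.934, 0.002, -0.356], [-0.003, -1.0, 0.002]]
wrist_force: [2.4, 0.0, 0.6]
gripper_width: 0.0425
-44.504967509244324 [2.36191663 0.02935815 0.60115196] [-0.15719057 -0.69533439  0.0925492 ] 0.8431229554116726
time_s: 11.52
tcp_pos: [0.5588, -0.0744, 0.1184]
eef_rot: [[-0.619, 0.004, 0.785], [-0.785, 0.001, -0.619], [-0.004, -1.0, 0.002]]
wrist_force: [1.7, -0.1, 0.9]
gripper_width: 0.0425
-59.44455137855777 [ 1.70368284 -0.10324207  0.91967893] [-0.19359705 -0.55634587  0.07279788] 0.8423194661736488
```

```bash
for i in 1; do python3 -m creep '[1,0,0.0001,0,0,0.1,0, 1,0,0.0002,0,0,0.2,0, 1,0,0.0003,0,0,0.3,0]'; done
python3 - <<'E'
from h import *
o=get_obs();print(o['q'][6],o['wrist_force'],o['ft_torque'],o['tau'][-1])
E
python3 -m creep '[1,0,0.0001,0,0,0.1,0, 1,0,0.0002,0,0,0.2,0, 1,0,0.0003,0,0,0.3,0]'
python3 - <<'E'
from h import *
o=get_obs();print(o['q'][6],o['wrist_force'],o['ft_torque'],o['tau'][-1])
E
```

```text
time_s: 11.9
tcp_pos: [0.5589, -0.0748, 0.1183]
eef_rot: [[-0.825, 0.005, 0.565], [-0.565, 0.001, -0.825], [-0.004, -1.0, 0.002]]
wrist_force: [2.1, -0.2, 1.7]
gripper_width: 0.0424
-74.35907603628215 [ 2.05413993 -0.22806252  1.65236905] [-0.28139556 -0.38705919  0.03400355] 0.8416464552283287
time_s: 12.28
tcp_pos: [0.559, -0.0753, 0.1181]
eef_rot: [[-0.956, 0.005, 0.292], [-0.292, 0.0, -0.956], [-0.005, -1.0, 0.001]]
wrist_force: [2.4, -0.8, 1.2]
gripper_width: 0.0425
-89.26518661794263 [ 2.3956327  -0.75242378  1.18528962] [-0.27557852 -0.34935232  0.06030108] 0.842838641256094
```

```bash
python3 -m creep '[1,0,0.0001,0,0,0.1,0, 1,0,0.0002,0,0,0.2,0, 1,0,0.0003,0,0,0.3,0]'
python3 - <<'E'
from h import *
o=get_obs();print(o['q'][6],o['wrist_force'],o['ft_torque'],o['tau'][-1])
E
python3 -m creep '[1,0,0.0001,0,0,0.1,0, 1,0,0.0002,0,0,0.2,0]'
python3 - <<'E'
from h import *
o=get_obs();print(o['q'][6],o['wrist_force'],o['ft_torque'],o['tau'][-1])
E
```

```text
time_s: 12.65
tcp_pos: [0.5589, -0.0757, 0.1179]
eef_rot: [[-1.0, 0.005, -0.007], [0.007, -0.001, -1.0], [-0.005, -1.0, 0.001]]
wrist_force: [1.0, -0.8, 2.1]
gripper_width: 0.0424
-104.18102961551855 [ 0.99398207 -0.76497056  2.13900115] [-0.30263799 -0.17713414  0.09142158] 0.8443806879222393
time_s: 12.9
tcp_pos: [0.5587, -0.076, 0.1177]
eef_rot: [[-0.978, 0.005, -0.209], [0.209, -0.001, -0.978], [-0.005, -1.0, -0.0]]
wrist_force: [0.6, -0.6, 1.6]
gripper_width: 0.0423
-114.18756387639218 [ 0.60988572 -0.64351045  1.61664705] [-0.17822528 -0.21320702  0.02473377] 0.8348947204649448
```

```bash
python3 -m creep '[1,0,0.0001,0,0,0.08,0, 1,0,0.0001,0,0,0.16,0]'
python3 - <<'E'
from h import *
o=get_obs();print(o['q'][6],o['wrist_force'],o['ft_torque'],o['tau'][-1])
E
python3 -m creep '[1,0,0.0001,0,0,0.08,0, 1,0,0.0001,0,0,0.16,0]'
python3 - <<'E'
from h import *
o=get_obs();print(o['q'][6],o['wrist_force'],o['ft_torque'],o['tau'][-1])
E
```

```text
time_s: 13.15
tcp_pos: [0.5589, -0.0754, 0.1178]
eef_rot: [[-0.932, 0.005, -0.363], [0.363, -0.001, -0.932], [-0.005, -1.0, -0.001]]
wrist_force: [1.8, -0.1, 1.5]
gripper_width: 0.0423
-122.14826344451194 [ 1.8331771  -0.08270284  1.54410794] [ 0.08495091 -0.34787054  0.92518574] -0.1626926427707076
time_s: 13.4
tcp_pos: [0.5589, -0.0755, 0.1178]
eef_rot: [[-0.863, 0.005, -0.505], [0.505, -0.002, -0.863], [-0.006, -1.0, -0.001]]
wrist_force: [1.3, -2.0, 1.4]
gripper_width: 0.042
-130.00990129378377 [ 1.34161222 -2.02550024  1.35568151] [-0.22888686 -0.2216426   2.12859046] -1.310199312865734
```

Stop reached: Mz jumped from 0.03 to 2.1 N m after about 4.4 rad. Now I'll unload to find the zero-torque point.

```bash
python3 -m creep '[1,0,0,0,0,-0.06,0]' | tail -3
python3 - <<'E'
from h import *
o=get_obs();print(o['time_s'],o['q'][6],np.degrees(np.arctan2(o['eef_rot'][1,2],o['eef_rot'][0,2])),o['wrist_force'],o['ft_torque'],o['tau'][-1])
E
python3 -m creep '[1,0,0,0,0,-0.06,0]' | tail -3
python3 - <<'E'
from h import *
o=get_obs();print(o['time_s'],o['q'][6],np.degrees(np.arctan2(o['eef_rot'][1,2],o['eef_rot'][0,2])),o['wrist_force'],o['ft_torque'],o['tau'][-1])
E
```

```text
eef_rot: [[-0.894, 0.006, -0.448], [0.448, -0.003, -0.894], [-0.006, -1.0, 0.001]]
wrist_force: [1.0, -0.7, 0.0]
gripper_width: 0.0425
13.525 -126.90454635247174 -116.59678452407384 [ 0.9954622  -0.67197485  0.02229512] [-0.0442118  -0.35204268  0.7842569 ] -1.869705654680729
eef_rot: [[-0.92, 0.005, -0.391], [0.391, -0.003, -0.921], [-0.006, -1.0, 0.001]]
wrist_force: [0.3, 0.2, 0.4]
gripper_width: 0.0423
13.65 -123.84758951249115 -113.00005610983017 [0.31338301 0.22530586 0.35016852] [ 0.22758929 -0.05461676 -0.00100954] -0.4967704229056835
```

```bash
cat > st.py <<'E'
from h import *
o=get_obs();print(round(o['time_s'],3),o['q'][6].round(2),np.degrees(np.arctan2(o['eef_rot'][1,2],o['eef_rot'][0,2])).round(2),o['wrist_force'].round(2),o['ft_torque'].round(3),o['tau'][-1].round(3),o['tcp_pos'].round(4))
E
for i in 1; do python3 -m creep '[1,0,0,0,0,-0.04,0]' >/dev/null; python3 st.py; python3 -m creep '[1,0,0,0,0,-0.04,0]' >/dev/null; python3 st.py;  python3 -m creep '[1,0,-0.0001,0,0,-0.04,0]' >/dev/null; python3 st.py; python3 -m creep '[1,0,0,0,0,-0.04,0]' >/dev/null; python3 st.py; done
```

```text
13.775 -121.81 -110.61 [0.21 0.35 2.  ] [ 0.213 -0.056  0.032] -0.269 [ 0.5582 -0.0747  0.1177]
13.9 -119.75 -108.22 [-0.12  1.52  2.16] [ 0.076 -0.095 -0.033] -0.31 [ 0.558  -0.0745  0.1177]
14.025 -117.67 -105.81 [0.75 0.74 0.76] [ 0.158 -0.196 -0.099] -0.325 [ 0.5579 -0.0745  0.1178]
14.15 -115.57 -103.38 [1.07 1.32 1.36] [ 0.216 -0.119 -0.074] -0.325 [ 0.558  -0.0746  0.1178]
```

```bash
python3 -m creep '[1,0,-0.0001,0,0,-0.14,0, 1,0,-0.0002,0,0,-0.28,0, 1,0,-0.0003,0,0,-0.42,0, 1,0,-0.0004,0,0,-0.56,0, 1,0,-0.0005,0,0,-0.7,0]' >/dev/null; python3 st.py;  python3 -m creep '[1,0,-0.0001,0,0,-0.14,0, 1,0,-0.0002,0,0,-0.28,0, 1,0,-0.0003,0,0,-0.42,0, 1,0,-0.0004,0,0,-0.54,0]' >/dev/null; python3 st.py
```

```text
14.775 -80.82 -62.92 [0.37 2.62 1.15] [ 0.5   -0.128 -0.105] -1.201 [ 0.5581 -0.0739  0.1183]
15.275 -53.98 -31.67 [0.76 2.23 1.38] [ 0.443 -0.057 -0.025] -0.949 [ 0.5579 -0.0734  0.1187]
```

```bash
python3 -m creep '[1,0,-0.0001,0,0,-0.1,0, 1,0,-0.0001,0,0,-0.2,0, 1,0,-0.0001,0,0,-0.205,0]' >/dev/null; python3 st.py
python3 - <<'E'
from h import *
t=grab_frame("top")[:,:,::-1]; s=grab_frame("scene")[:,:,::-1]
cv2.imwrite("pics/g_top.png",t);cv2.imwrite("pics/g_scene.png",s)
P=(.557,-.0755,np.radians(20.7),.009)
crop(t,280,190,65,50,12,"pics/g1.png",botpolys("top",*P)[2:3])
crop(s,300,175,50,52,11,"pics/g2.png")
crop(s,300,175,50,52,11,"pics/g3.png",botpolys("scene",*P)[2:3])
E
python3 st.py
```

```text
15.65 -43.86 -19.9 [0.24 1.39 2.17] [ 0.328 -0.053  0.022] 0.385 [ 0.5579 -0.0732  0.1188]
15.75 -43.95 -20.0 [0.14 1.52 1.78] [ 0.462 -0.054  0.055] 0.06 [ 0.5579 -0.0733  0.1188]
```

View pics/g1.png

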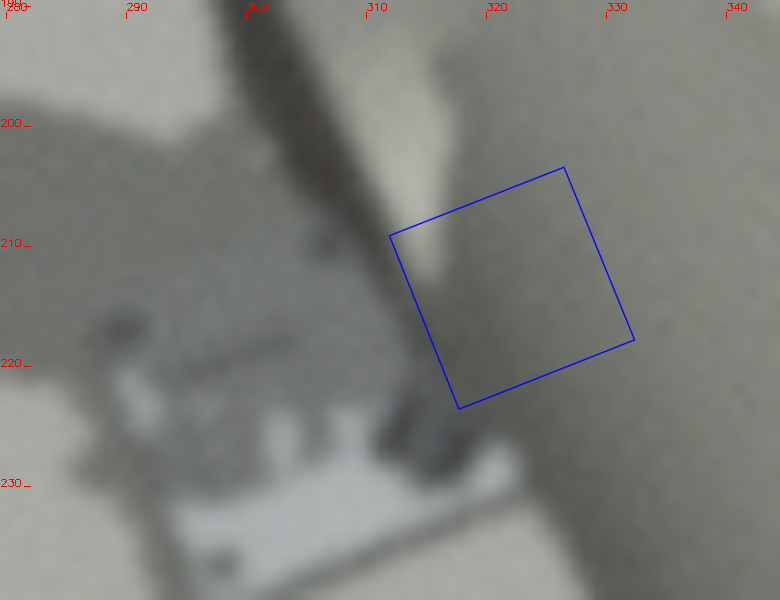

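View pics/g2.png

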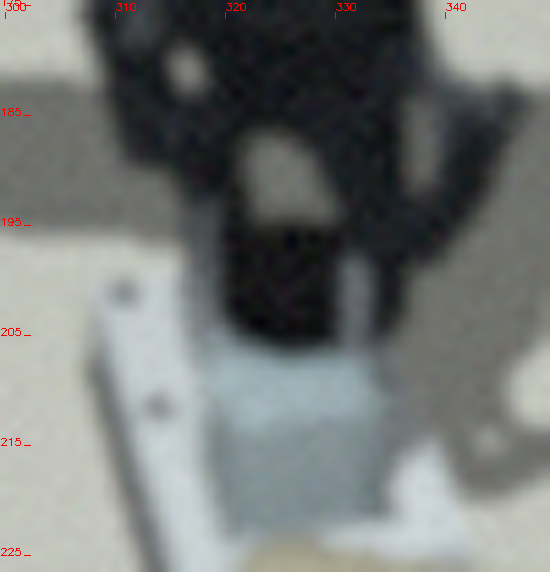

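View pics/g3.png

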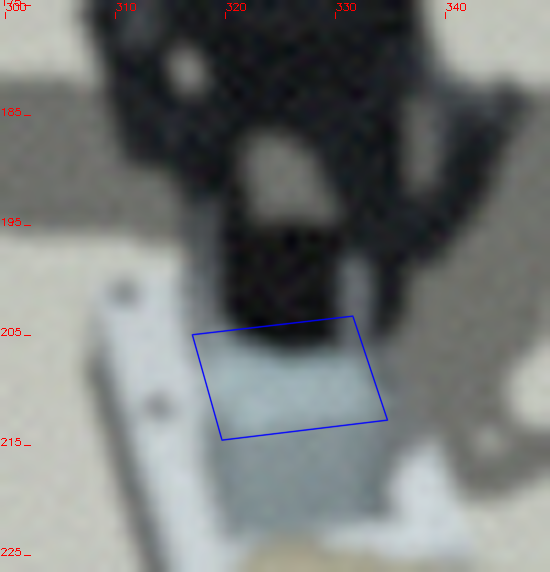

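View pics/g_scene.png

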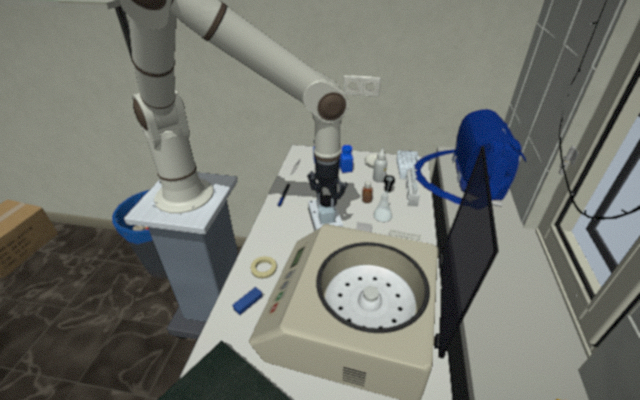

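View pics/g_top.png

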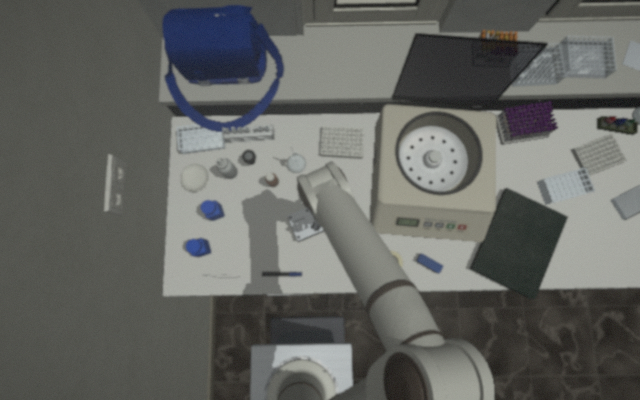

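```bash
python3 -m creep '[1,0,0.0006,0,0,0,0, 1,0,0.0006,0,0,0,0]'; python3 st.py
```

```text
time_s: 16.0
tcp_pos: [0.558, -0.073, 0.1185]
eef_rot: [[-0.342, 0.004, 0.94], [-0.94, -0.001, -0.342], [-0.001, -1.0, 0.004]]
wrist_force: [-0.8, 1.7, 5.1]
gripper_width: 0.0426
16.0 -44.01 -20.02 [-0.84  1.74  5.09] [0.404 0.149 0.064] -0.039 [ 0.558  -0.073   0.1185]
```

```bash
python3 -c "
from workcell import hand_in;print(hand_in())"; python3 st.py
```

```text
the job is handed in; nothing more can be done
None
the job is handed in; nothing more can be done
```

The bottle is standing in the large well with its cap backed off about a quarter turn, and the gripper is still holding the cap at that setting. I handed the job in at 16 s.

- **Seating:** The bottle met the floor of the well at the expected height (TCP z 0.1205). At the end, a 0.3 mm press raised the vertical force from 1.8 to 5.1 N, so it is sitting on something solid. The last scene picture shows it upright in the well.
- **Cap:** I turned the cap about 4.4 rad clockwise at roughly the thread's own friction. The torque then jumped to 2.1 N m at the bottom stop. I let it unload to zero and backed off 94° from there.
- **Quarter turn:** The torque during the back-off suggests the bottle turned with the cap for the first 5 to 6° of play, so the cap itself is about 88 to 91° open. This comes from torque and angle readings only; I could not see the cap's angle in the pictures.
- **What disagreed:** Over the well, the bottle appeared about 10° off the angle I had measured at the start, so I corrected by 8° before lowering it. The two cameras disagreed by about 2 mm in x. The grip is roughly 1 mm off the cap's centre, but side forces at the wrist stayed under 4 N in every reading while turning.
- **Other things:** In the last top and scene pictures, nothing else on the desk looks moved. The arm hides part of the tape roll in the top view.

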